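# Change the slab roller's thickness setting

### The job

Set the tabletop slab roller to its thick setting: pull its locked selector knob straight up until it comes free, turn it until its pointer is at the tall broad peg (not the small low one), feel for the notch there and push the knob back fully home, then let go of it. The notch is only roughly in line with the peg, so press lightly, under 25 N, and never force the knob round while it is locked or down where there is no notch; leave the ware and tools round about where they are.

Things in the scene. Friction and masses are not known exactly. Their poses are not given: they have to be found in the camera images.
- knob_grip (a point): point to grip on the selector knob, an upright black bar 56 mm long and 16 mm wide, its top 44 mm above the dial plate. The point lies on the vertical turning axis, mid-width of the bar, 31 mm above the dial plate when home (13 mm below the bar's top). Axes: z up, x along the bar and away from the pointer, y across the bar (pinch along y)
- pointer_tip (a point): tip of the knob's steel pointer, which sticks out of the skirt, 7 mm wide, 55 mm from the turning axis and 3 mm above the dial plate when home; same axes as knob_grip
- dial_pull (a joint): how far the knob is pulled up: 0 = fully home, 0.012 m = at its upper stop. About 4 N of steady friction both ways; it stays at the height where it is left. Below 0.007 the key under the skirt is in a notch and locks the knob; above 0.007 it turns freely. Pushed down where there is no notch, the key lands on solid metal at 0.007
- dial_turn (a joint): turn of the knob, rad, counter-clockwise from above, -1.45 to 1.45; about 0 at the start (locked in the park notch); friction 0.05 N m. The two setting notches are at +1.0 and -1.0 only to within 0.25 rad, different each time: the true place cannot be seen, only felt. In its notch the key has about 0.035 rad of play to either side (1.5 mm at its radius of 40 mm)
- tall_peg_top (a point): top centre of the tall broad steel peg (16 mm across, 16 mm high) that marks the thick setting; fixed on the dial plate 66 mm from the turning axis, at dial_turn +1.0 or -1.0; its bearing from the axis is that of the pointer when it is at the peg
- low_peg_top (a point): top centre of the small low steel peg (8 mm across, 5 mm high) that marks the thin setting, at the other notch: not wanted
- roller: the slab roller, fixed to the table. Origin on the knob's turning axis at table height; z up, x away from the robot at yaw 0; its roller and plywood bed run 0.42 m along its +y, under 120 mm high, and the crank to 0.52 m
- knob: the selector knob with its hidden key: a black bar from 6 to 44 mm above the dial plate on a round skirt 88 mm across and 6 mm high. It stands on a round aluminium dial plate (160 mm across, top 114 mm above the table) on the roller's grey end housing (170 x 170 mm). Origin on the turning axis, at the plate's top when home; axes as knob_grip
- index_plate: the notched metal that the key rests on or sits in, hidden in the dial plate and fixed; origin on the turning axis at the dial plate's top (axes of the roller). Key and notched metal are damaged by more than 25 N between them, downward or sideways
- cup_a: bystander, loose: grey clay cup, 72 mm across and 75 high, beside the housing on the robot's side; must stay where it is (40 mm allowed)
- test_tile: bystander, loose: brown tile 90 x 70 x 8 mm on the plywood bed; must stay where it is (40 mm allowed)
- gauge_slat: bystander, loose: wooden slat 180 x 30 x 9 mm, lying along the housing's right side; must stay where it is (40 mm allowed)
- loop_tool: bystander, loose: wooden-handled brush lying on the plywood bed; must stay where it is (40 mm allowed)
- bowl_b: bystander, loose: white bowl, 130 mm across and 55 high, beyond the housing; must stay where it is (40 mm allowed)
- glaze_jar: bystander, loose: glass jar, 68 mm across and 85 high, beyond and right of the housing; must stay where it is (40 mm allowed)

How it is judged:
By the outcome, as a careful person would: the job done as asked, in the order asked, and still so for the second after the job is handed in, with the robot touching nothing.
It also fails if it takes over 64 s, if anything falls off the work surface, if the arm or the gripper's body presses on something with over 40 N, if the wrist force passes 120 N, or if a joint passes its speed limit or range.

### The arm

A 6-joint arm with a two-finger parallel gripper is mounted at the origin on the work surface. World frame = base frame: x ahead of the robot, y to its left, z up, the work surface at z = 0. Lengths are in m, angles in rad, forces in N, time in s.
With the tool pointing down it reaches from about 0.425 to 0.95 m from the base axis. Payload 3.5 kg.
Tool frame: the origin (TCP) lies between the finger pads; the fingertips stand 19 mm ahead of it and the grasp point (between the pads) is the TCP (ctrl.nose_length is the distance from the TCP to the fingertips, in m); z points along the fingers, y is the line along which they close (so a half turn about z gives the same grasp; the last joint's range is limited). The gripper opens to 85 mm and grips with 20 to 120 N. Pads are 22 mm wide; open, the fingers measure 114 mm over their backs; the gripper's body (76 mm by 85 mm) begins 54 mm behind the grasp point. The pads swing forward as they close: fully open they stand 13 mm farther back than shut.
Start: joints at [0.964, 0.286, 1.577, -0, 1.279, -0.15], TCP at [0.298, 0.606, 0.25] pointing down, gripper open.
Joint ranges: [-2.77, 2.77], [-0.9, 2.22], [0.21, 2.48], [-1.53, 4.67], [0.24, 2.81], [-2.84, 2.84]. Speed limits (rad/s): [2.79, 2.79, 3.14, 3.14, 3.14, 3.14].

### API

Orientations are given as a unit quaternion [x, y, z, w].
In Python, from plant import ctrl gives the robot as it stands.
- The arm moves only by the tool apply_moves, never from a script. Its argument "series" is a list of rows, each a list of 6 numbers: the shift along the world's x, y, z scaled (see below), then the turn, a rotation vector about the world's x, y, z scaled (see below). A call has 1 to 20 rows; each row is the pose to reach, as a shift and turn from the pose commanded when the call began; what a row does not reach only later rows make up. The controller multiplies each number of a shift by 0.8 m and each number of a turn by 45 degrees. A row lasts 1/8 s, in which the tool goes at most 62.5 mm and 10.7 degrees, less where a joint would pass 70% of its speed; a pose out of reach is approached as far as the arm can. A call with a number of a shift or a turn outside -1 to 1 is refused whole. A call with a gripper value outside its range is refused whole. "jaw" is the opening, from 0 (shut) to 1 (fully open), set as the call begins (left out, the last holds). The fingers move at their own pace and stop on an object; "squeeze" is the grip in N (left out, the last holds). Time passes only in rows, so rows that repeat a pose let the fingers close. It gives the time, the measured TCP pose, the force, the opening and the grip force at its end, in the units of the state.
- ctrl.get_state(): the state, without advancing time (a new reading comes with each control period).
- ctrl.read_camera(name): name is "side" or "top"; returns the picture (420x560x3 uint8, red, green, blue); there is no depth.
- ctrl.get_calibration(name): a dict with "fx", "fy", "cx", "cy" (pixels), "xyz" and "orientation" of the camera in the world. Camera axes: x right, y up, looking along -z (the intrinsics and any distortion apply to the point x, -y, -z); pixel columns grow to the right and rows downward; lengths in m; the calibration is good to about 2 mm. A picture is of the moment at which its call begins. get_calibration takes no time and is no camera call.
- ctrl.sign_off(): hands the job in; it is judged then, once.
Trained networks look in the newest picture that a camera, given by its name, has taken for a name from the list of things; names that differ only in an ending like _2 or _b are one class to them, and where a whole thing is asked for, a point or a joint stands for the part that bears it (a point fixed in the world has none). Each returns a list of dicts, best first, with "p" (0 to 1); they miss things now and then, are a little off and sometimes report something else, mostly with a low value. They report only what shows in the picture. A call takes as long as a camera call.
- ctrl.boxes_of(thing, camera): "xy" ([column, row] as shares, 0 to 1, of the picture: columns of its width, rows of its height, amid what is visible of it).
- ctrl.silhouettes(thing, camera): "pixels" (420x560 bool, what is visible of it) and "xy" ([column, row] as shares, 0 to 1, of the picture: columns of its width, rows of its height, amid what is visible of it).
The state is a dict: "time": time; "qpos": joint angles; "dq": joint speeds; "joint_efforts": joint torques, N m; "eef_pos": TCP position; "tcp_rot": TCP orientation; "contact_force": force on the tool from outside, world axes, zero at the start; "wrist_torque": the same for the moment, N m; "opening": opening from 0.0 (shut) to 1.0 (fully open); "finger_force": force on a finger pad.
Only numpy, scipy, OpenCV 4.12 (cv2) and the standard library are available. Lean on these libraries where they do the work, as an engineer would, in place of code of your own. Each camera call takes 0.05 s, during which the arm holds its last target. There are 200 camera calls.

## Working session

There is one attempt and no reset: what is moved stays moved. The work goes in short steps, Python scripts to look and compute and a tool call to move; the robot and the scene stay as the last step left them, time stands still between calls to the robot, and variables do not carry over. Pictures are saved under pics/ and viewed, at most 10 in all, crops included, and the job is handed in when it is done.

Besides the shell and the picture viewer there is one more tool, called by a JSON object that holds its "name" and its "arguments". apply_moves: Moves the arm, as the interface text tells. Shifts and turns lie within -1 to 1; 1 stands for 0.8 m of shift or 45 degrees of turn. Its arguments: {"type":"object","properties":{"series":{"type":"array"},"jaw":{"type":"number"},"squeeze":{"type":"number"}},"required":["series"]}

```bash
mkdir -p pics
cat > h.py <<'E'
import numpy as np, cv2
from plant import ctrl
from scipy.spatial.transform import Rotation as R
def ray(cam,xy):
    c=ctrl.get_calibration(cam); u,v=xy[0]*560,xy[1]*420
    d=np.array([(u-c['cx'])/c['fx'],-(v-c['cy'])/c['fy'],-1.])
    return np.array(c['xyz']),R.from_quat(c['orientation']).apply(d)
def at_z(cam,xy,z):
    o,d=ray(cam,xy); return o+d*(z-o[2])/d[2]
def tri(a,b):
    (o1,d1),(o2,d2)=ray('top',a),ray('side',b)
    s,t=np.linalg.lstsq(np.c_[d1,-d2],o2-o1,rcond=None)[0]
    p,q=o1+s*d1,o2+t*d2; return (p+q)/2,np.linalg.norm(p-q)
def save(cam,name):
    im=ctrl.read_camera(cam); cv2.imwrite('pics/'+name,im[:,:,::-1]); return im
E
python3 - <<'E'
from h import *
np.set_printoptions(precision=4,suppress=True)
a=save('top','t0.png');b=save('side','s0.png')
cv2.imwrite('pics/both.png',cv2.resize(np.hstack([a,b])[:,:,::-1],(800,300)))
print(ctrl.get_calibration('top'),ctrl.get_calibration('side'))
for n,z in [('knob_grip',.145),('pointer_tip',.117),('tall_peg_top',.13),('low_peg_top',.119)]:
    r={c:ctrl.boxes_of(n,c)[:2] for c in ('top','side')}
    for c in r:
        for e in r[c]: print(n,c,np.round(e['xy'],4),round(e['p'],2),at_z(c,e['xy'],z))
    if r['top'] and r['side']: print(tri(r['top'][0]['xy'],r['side'][0]['xy']))
print(ctrl.get_state())
E
```

```text
{'fx': 430.02451228944784, 'fy': 430.02451228944784, 'cx': 275.5191209645483, 'cy': 210.43633865105699, 'xyz': array([ 0.3943, -0.1082,  0.9199]), 'orientation': array([-0.0671,  0.0771,  0.7578, -0.6445])} {'fx': 462.2015047068408, 'fy': 462.2015047068408, 'cx': 281.5490221501373, 'cy': 211.54162362929546, 'xyz': array([ 0.3886, -0.8668,  0.5694]), 'orientation': array([ 0.4834, -0.0664, -0.1189,  0.8647])}
knob_grip top [0.5802 0.4762] 0.86 [ 0.5582 -0.2257  0.145 ]
knob_grip side [0.5038 0.5514] 0.77 [ 0.5588 -0.2628  0.145 ]
knob_grip side [0.5005 0.5538] 0.34 [ 0.5551 -0.2648  0.145 ]
(array([ 0.5657, -0.2296,  0.1214]), np.float64(0.004943892534170463))
pointer_tip top [0.5825 0.4695] 0.79 [ 0.5691 -0.2334  0.117 ]
pointer_tip side [0.5036 0.564 ] 0.85 [ 0.5655 -0.2385  0.117 ]
(array([ 0.5683, -0.2337,  0.1138]), np.float64(0.0030047609317873673))
tall_peg_top top [0.6418 0.5186] 0.41 [ 0.5174 -0.2853  0.13  ]
tall_peg_top side [0.468  0.6014] 0.62 [ 0.5181 -0.29    0.13  ]
(array([ 0.5184, -0.286 ,  0.1269]), np.float64(0.001139949082894888))
low_peg_top side [0.6789 0.6395] 0.68 [ 0.6878 -0.3652  0.119 ]
{'time': 0.5, 'qpos': array([ 0.964 ,  0.2863,  1.5768,  0.    ,  1.2786, -0.15  ]), 'dq': array([-0.0018,  0.0003,  0.0009, -0.001 ,  0.0015, -0.0002]), 'joint_efforts': array([  0.0004, -40.5459, -29.2557,  -0.0001,   0.0012,   0.    ]), 'eef_pos': array([0.2977, 0.6058, 0.2503]), 'tcp_rot': array([ 0.2264,  0.974 , -0.    , -0.    ]), 'contact_force': array([-1.0054, -0.4662,  0.3503]), 'wrist_torque': array([ 0.0041, -0.0066,  0.0012]), 'finger_force': 0.0, 'opening': 1.0010416571199527}
```

Run:
```python
import cv2,numpy as np
a=cv2.imread('pics/t0.png');b=cv2.imread('pics/s0.png')
# crops x4: top around (325,200), side around (280,235)
A=cv2.resize(a[130:280,240:440],(400,300),interpolation=cv2.INTER_CUBIC)
B=cv2.resize(b[160:310,190:390],(400,300),interpolation=cv2.INTER_CUBIC)
cv2.imwrite('pics/v1.png',np.vstack([cv2.resize(np.hstack([a,b]),(800,300)),np.hstack([A,B])]))
```

```text
(no output)
```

View pics/v1.png

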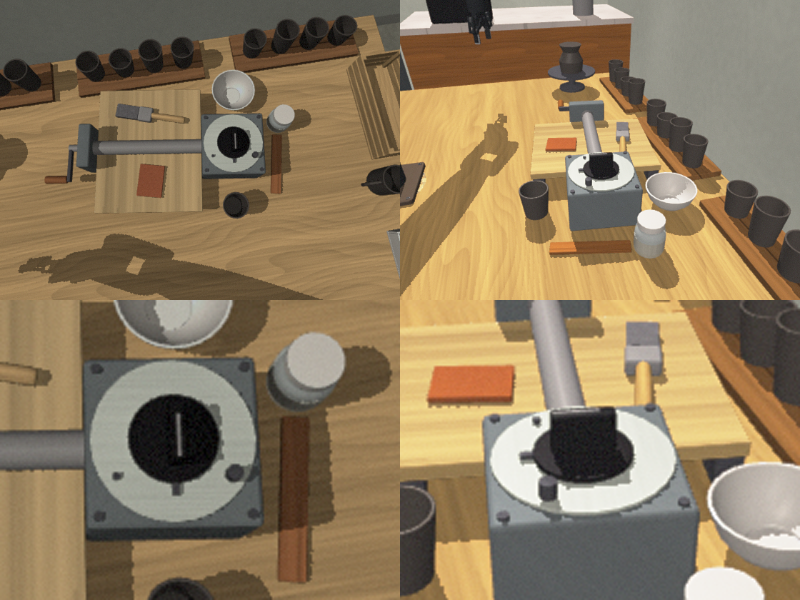

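Run:
```python
from h import *
np.set_printoptions(precision=4,suppress=True)
im=cv2.imread('pics/t0.png'); P=lambda u,v,z:at_z('top',(u/560,v/420),z)
g=cv2.cvtColor(im,cv2.COLOR_BGR2HSV)
m=((g[...,2]>110)&(g[...,1]<45)).astype(np.uint8); m[:150]=0;m[255:]=0;m[:,:280]=0;m[:,372:]=0
n,l,s,c=cv2.connectedComponentsWithStats(m); k=1+s[1:,4].argmax()
cnt=cv2.findContours((l==k).astype(np.uint8),cv2.RETR_EXTERNAL,cv2.CHAIN_APPROX_NONE)[0]
e=cv2.fitEllipse(cv2.convexHull(max(cnt,key=len))); print('plate',e,s[k],P(*e[0],.114))
d=(g[...,2]<45).astype(np.uint8); d[:165]=0;d[235:]=0;d[:,:290]=0;d[:,365:]=0
n,l,s,c=cv2.connectedComponentsWithStats(d); k=1+s[1:,4].argmax(); print('skirt',s[k],c[k],P(*c[k],.12))
print('hand skirt',P(326.7,199.2,.12),'ptr',P(329,224,.118),'tall',P(357.5,216.5,.13),'low',P(298.5,218,.119))
print('line ends',P(329,188,.158),P(330,207.5,.158))
for t in ('knob_grip','tall_peg_top','low_peg_top','pointer_tip'):
  for q in ctrl.silhouettes(t,'top')[:2]:
    print(t,q['p'],np.array(q['xy'])*[560,420],q['pixels'].sum())
print(g[160:240:4,329,2])
```

```text
plate ((325.9501953125, 200.0438690185547), (80.49789428710938, 83.13945770263672), 110.8954086303711) [ 285  160   83   81 3417] [ 0.5643 -0.2323  0.114 ]
skirt [ 305  178   45   44 1471] [326.5235 199.0421] [ 0.5648 -0.2328  0.12  ]
hand skirt [ 0.5644 -0.2331  0.12  ] ptr [ 0.5168 -0.2288  0.118 ] tall [ 0.5204 -0.2823  0.13  ] low [ 0.5373 -0.1738  0.119 ]
line ends [ 0.5764 -0.2352  0.158 ] [ 0.5402 -0.2302  0.158 ]
knob_grip 0.93 [325.528 198.492] 1615
tall_peg_top 0.41 [358.288 217.896] 57
pointer_tip 0.62 [329.392 197.4  ] 1572
[116 159 165 159 159  17  23 120 111 114 114 115  35  14  17  23  67 156
 158 166]
```

{"name": "apply_moves", "arguments": {"series": [[0.083,-0.262,0,0,0,-0.9],[0.083,-0.262,0,0,0,-0.9],[0.083,-0.262,0,0,0,-0.9],[0.083,-0.262,0,0,0,-0.9],[0.083,-0.262,0,0,0,-0.9]], "jaw": 0.6, "squeeze": 40}}

```text
time: 1.32
eef_pos: [0.3648, 0.3946, 0.2507]
tcp_rot: [0.551, 0.835, 0.0, 0.0]
contact_force: [-0.2, 1.4, 0.4]
opening: 0.601
finger_force: 0.0
```

{"name": "apply_moves", "arguments": {"series": [[0.083,-0.262,0,0,0,-0.9],[0.083,-0.262,0,0,0,-0.9],[0.083,-0.262,0,0,0,-0.9],[0.083,-0.262,0,0,0,-0.9],[0.083,-0.262,0,0,0,-0.9]]}}

```text
time: 1.95
eef_pos: [0.4313, 0.186, 0.2507]
tcp_rot: [0.805, 0.593, 0.0, -0.0]
contact_force: [0.1, 1.0, -0.3]
opening: 0.599
finger_force: 0.0
```

{"name": "apply_moves", "arguments": {"series": [[0.083,-0.262,0,0,0,-0.9],[0.083,-0.262,0,0,0,-0.9],[0.083,-0.262,0,0,0,-0.9],[0.083,-0.262,0,0,0,-0.9],[0.083,-0.262,0,0,0,-0.9]]}}

```text
time: 2.58
eef_pos: [0.4979, -0.0231, 0.2504]
tcp_rot: [0.96, 0.279, 0.0, -0.0]
contact_force: [0.3, 0.2, 0.8]
opening: 0.601
finger_force: 0.0
```

{"name": "apply_moves", "arguments": {"series": [[0.083,-0.262,0,0,0,-0.9],[0.083,-0.262,0,0,0,-0.9],[0.083,-0.262,0,0,0,-0.9],[0.083,-0.262,0,0,0,-0.9],[0.083,-0.262,0,0,0,-0.9]]}}

```text
time: 3.2
eef_pos: [0.5644, -0.2321, 0.2498]
tcp_rot: [0.998, -0.07, -0.0, -0.001]
contact_force: [0.1, 0.6, 0.6]
opening: 0.597
finger_force: 0.0
```

{"name": "apply_moves", "arguments": {"series": [[0,0,-0.06,0,0,0],[0,-0.0005,-0.1,0,0,0],[0,-0.0005,-0.12,0,0,0],[0,-0.0005,-0.128,0,0,0],[0,-0.0005,-0.128,0,0,0]]}}

```text
time: 3.82
eef_pos: [0.5639, -0.2325, 0.1488]
tcp_rot: [0.998, -0.07, 0.001, 0.0]
contact_force: [0.4, 0.4, -0.1]
opening: 0.601
finger_force: 0.0
```

Run:
```python
from h import *
a=save('top','t1.png');b=save('side','s1.png')
A=cv2.resize(a[140:260,250:410],(400,300),interpolation=cv2.INTER_CUBIC)
B=cv2.resize(b[170:290,210:370],(400,300),interpolation=cv2.INTER_CUBIC)
cv2.imwrite('pics/v2.png',np.hstack([A,B])[:,:,::-1])
print(ctrl.get_state()['eef_pos'],ctrl.get_state()['contact_force'],ctrl.get_state()['wrist_torque'])
```

```text
[ 0.56421292 -0.23324604  0.14964769] [-1.38673423  0.87004415  0.11288574] [ 0.03012709 -0.05859549  0.04152347]
```

View pics/v2.png

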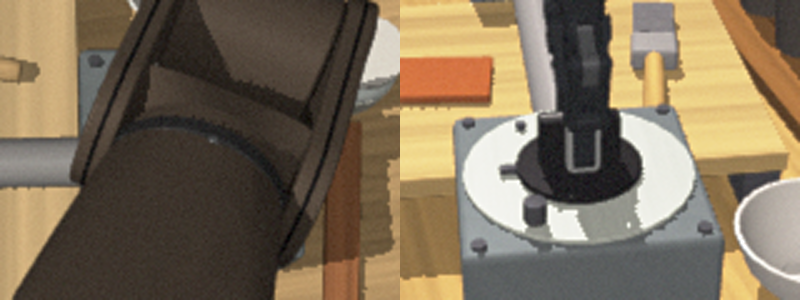

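{"name": "apply_moves", "arguments": {"series": [[0,0,0,0,0,0],[0,0,0,0,0,0],[0,0,0,0,0,0],[0,0,0,0,0,0],[0,0,0,0,0,0],[0,0,0,0,0,0]], "jaw": 0, "squeeze": 25}}

```text
time: 4.68
eef_pos: [0.5637, -0.2327, 0.1488]
tcp_rot: [0.997, -0.071, 0.0, -0.0]
contact_force: [-0.0, 3.7, 5.0]
opening: 0.185
finger_force: 27.6
```

```bash
python3 -c "
from h import *
s=ctrl.get_state();print(s)"
```

```text
{'time': 4.675, 'qpos': array([-5.58056705e-01,  2.45685398e-01,  1.82166084e+00,  1.01627861e-03,
        1.07371566e+00,  1.15493835e+00]), 'dq': array([-6.08649457e-04,  1.39213812e-03,  1.44025147e-04,  2.27986048e-03,
        6.69448987e-04,  1.53902713e-05]), 'joint_efforts': array([-1.93994544e+00, -3.33126605e+01, -2.52081585e+01, -5.92183191e-01,
       -5.79311885e-01, -8.17061547e-03]), 'eef_pos': array([ 0.56371161, -0.23270626,  0.14884893]), 'tcp_rot': array([ 9.97456136e-01, -7.12810444e-02,  4.43561397e-04, -2.70602708e-04]), 'contact_force': array([-0.04168532,  3.73374542,  5.01275131]), 'wrist_torque': array([5.78851555e-01, 9.39288763e-02, 8.32423817e-05]), 'finger_force': 27.565517127513885, 'opening': 0.18516829858593004}
```

{"name": "apply_moves", "arguments": {"series": [[0,0,0.003,0,0,0],[0,0,0.006,0,0,0],[0,0,0.009,0,0,0],[0,0,0.012,0,0,0],[0,0,0.013,0,0,0],[0,0,0.013,0,0,0]]}}

```text
time: 5.42
eef_pos: [0.5635, -0.2327, 0.1573]
tcp_rot: [0.997, -0.071, 0.0, -0.0]
contact_force: [4.5, 2.2, -5.0]
opening: 0.18
finger_force: 26.1
```

Run:
```python
from h import *
s=ctrl.get_state();print(s['eef_pos'],s['contact_force'],s['wrist_torque'])
b=save('side','s2.png')
o=cv2.imread('pics/s1.png')[:,:,::-1]
f=lambda i:cv2.resize(i[190:280,210:330],(400,300),interpolation=cv2.INTER_CUBIC)
cv2.imwrite('pics/v3.png',np.hstack([f(o),f(b)])[:,:,::-1])
```

```text
[ 0.56354268 -0.23272057  0.15732349] [ 4.47594383  2.23587654 -4.96848605] [ 0.30251983 -0.85369569 -0.00086833]
```

View pics/v3.png

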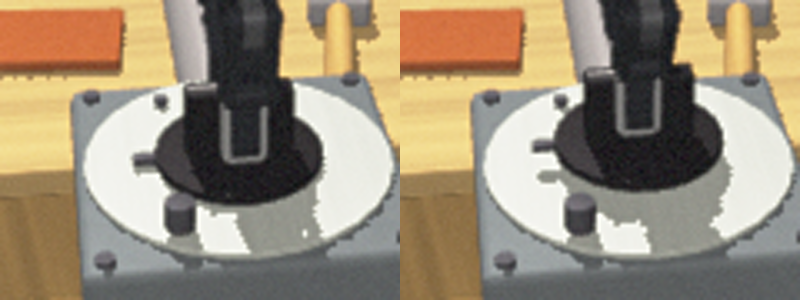

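{"name": "apply_moves", "arguments": {"series": [[0.001,0,0.002,0,0,0],[0.001,0,0.002,0,0,0.1],[0.001,0,0.002,0,0,0.25],[0.001,0,0.002,0,0,0.4],[0.001,0,0.002,0,0,0.55],[0.001,0,0.002,0,0,0.7],[0.001,0,0.002,0,0,0.85],[0.001,0,0.002,0,0,0.95],[0.001,0,0.002,0,0,0.98],[0.001,0,0.002,0,0,0.98]]}}

```text
time: 6.72
eef_pos: [0.5641, -0.2338, 0.1598]
tcp_rot: [0.951, 0.308, -0.0, 0.001]
contact_force: [3.3, -1.8, -4.2]
opening: 0.185
finger_force: 26.2
```

Run:
```python
from h import *
s=ctrl.get_state();print(s['eef_pos'],s['tcp_rot'],s['contact_force'],s['wrist_torque'])
b=save('side','s3.png')
f=lambda i:cv2.resize(i[190:280,210:330],(400,300),interpolation=cv2.INTER_CUBIC)
cv2.imwrite('pics/v4.png',f(b)[:,:,::-1])
```

```text
[ 0.56408671 -0.23382055  0.15984195] [ 9.51345994e-01  3.08123391e-01 -1.67930020e-04  8.64595270e-04] [ 3.2889656  -1.84205714 -4.19954608] [-0.59470747 -0.65628559  0.01670492]
```

View pics/v4.png

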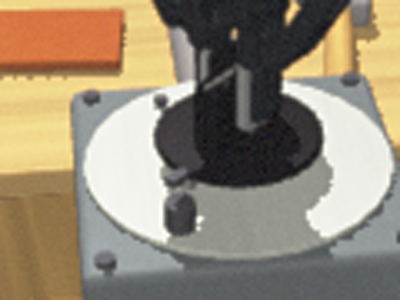

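{"name": "apply_moves", "arguments": {"series": [[0,0,-0.003,0,0,0],[0,0,-0.005,0,0,0],[0,0,-0.007,0,0,0],[0,0,-0.008,0,0,0],[0,0,-0.008,0,0,0]]}}

```text
time: 7.4
eef_pos: [0.5643, -0.2338, 0.1555]
tcp_rot: [0.951, 0.309, -0.0, 0.001]
contact_force: [-2.1, -3.1, 7.6]
opening: 0.181
finger_force: 28.1
```

{"name": "apply_moves", "arguments": {"series": [[0,0,0.004,0,0,0],[0,0,0.004,0,0,0],[0,0,0.004,0,0,0.0764],[0,0,0.004,0,0,0.0764],[0,0,0.002,0,0,0.0764],[0,0,-0.001,0,0,0.0764],[0,0,-0.001,0,0,0.0764]]}}

```text
time: 8.28
eef_pos: [0.5645, -0.2337, 0.1552]
tcp_rot: [0.941, 0.337, -0.0, 0.001]
contact_force: [-3.3, -2.1, 9.7]
opening: 0.183
finger_force: 28.5
```

{"name": "apply_moves", "arguments": {"series": [[0,0,0.005,0,0,0],[0,0,0.005,0,0,0],[0,0,0.005,0,0,0.0764],[0,0,0.005,0,0,0.0764],[0,0,0.002,0,0,0.0764],[0,0,0,0,0,0.0764],[0,0,0,0,0,0.0764]]}}

```text
time: 9.15
eef_pos: [0.5645, -0.2337, 0.1552]
tcp_rot: [0.931, 0.365, -0.0, 0.001]
contact_force: [-2.5, -2.6, 10.6]
opening: 0.18
finger_force: 28.5
```

{"name": "apply_moves", "arguments": {"series": [[0,0,0.005,0,0,0],[0,0,0.005,0,0,0],[0,0,0.005,0,0,0.0764],[0,0,0.005,0,0,0.0764],[0,0,0.002,0,0,0.0764],[0,0,0,0,0,0.0764],[0,0,0,0,0,0.0764]]}}

```text
time: 10.02
eef_pos: [0.5646, -0.2338, 0.1552]
tcp_rot: [0.92, 0.393, -0.0, 0.001]
contact_force: [-3.8, -3.0, 10.7]
opening: 0.184
finger_force: 28.5
```

{"name": "apply_moves", "arguments": {"series": [[0,0,0.005,0,0,0],[0,0,0.005,0,0,0],[0,0,0.005,0,0,0.0764],[0,0,0.005,0,0,0.0764],[0,0,0.002,0,0,0.0764],[0,0,0,0,0,0.0764],[0,0,0,0,0,0.0764]]}}

```text
time: 10.9
eef_pos: [0.5647, -0.2338, 0.1552]
tcp_rot: [0.907, 0.42, 0.0, 0.001]
contact_force: [-3.5, -2.6, 9.3]
opening: 0.181
finger_force: 28.5
```

{"name": "apply_moves", "arguments": {"series": [[0,0,0.005,0,0,0],[0,0,0.005,0,0,0],[0,0,0.005,0,0,0.0764],[0,0,0.005,0,0,0.0764],[0,0,0.002,0,0,0.0764],[0,0,0,0,0,0.0764],[0,0,0,0,0,0.0764]]}}

```text
time: 11.78
eef_pos: [0.5647, -0.2339, 0.1552]
tcp_rot: [0.894, 0.447, 0.0, 0.001]
contact_force: [-2.9, -2.8, 9.8]
opening: 0.184
finger_force: 28.4
```

{"name": "apply_moves", "arguments": {"series": [[0,0,0.005,0,0,0],[0,0,0.005,0,0,0],[0,0,0.005,0,0,0.0764],[0,0,0.005,0,0,0.0764],[0,0,0.002,0,0,0.0764],[0,0,0,0,0,0.0764],[0,0,0,0,0,0.0764]]}}

```text
time: 12.65
eef_pos: [0.5648, -0.234, 0.1549]
tcp_rot: [0.881, 0.474, 0.0, 0.001]
contact_force: [-2.5, -3.9, 9.3]
opening: 0.181
finger_force: 28.3
```

{"name": "apply_moves", "arguments": {"series": [[0,0,0.005,0,0,0],[0,0,0.005,0,0,0],[0,0,0.005,0,0,0.0764],[0,0,0.005,0,0,0.0764],[0,0,0.002,0,0,0.0764],[0,0,0,0,0,0.0764],[0,0,0,0,0,0.0764]]}}

```text
time: 13.52
eef_pos: [0.5647, -0.2341, 0.1532]
tcp_rot: [0.866, 0.5, 0.0, 0.002]
contact_force: [0.7, -5.7, 2.3]
opening: 0.181
finger_force: 27.5
```

{"name": "apply_moves", "arguments": {"series": [[0,0,-0.001,0,0,0],[0,0,-0.002,0,0,0],[0,0,-0.003,0,0,0],[0,0,-0.004,0,0,0],[0,0,-0.004,0,0,0]]}}

```text
time: 14.15
eef_pos: [0.5647, -0.2341, 0.1502]
tcp_rot: [0.866, 0.5, 0.0, 0.002]
contact_force: [0.7, -6.1, 2.0]
opening: 0.182
finger_force: 27.5
```

{"name": "apply_moves", "arguments": {"series": [[0,0,-0.001,0,0,0],[0,0,-0.002,0,0,0],[0,0,-0.003,0,0,0],[0,0,-0.004,0,0,0],[0,0,-0.004,0,0,0],[0,0,-0.004,0,0,0]]}}

```text
time: 14.9
eef_pos: [0.5648, -0.2341, 0.1488]
tcp_rot: [0.866, 0.5, 0.0, 0.002]
contact_force: [-2.6, -4.7, 10.0]
opening: 0.183
finger_force: 28.4
```

Run:
```python
from h import *
s=ctrl.get_state();print(s['eef_pos'],s['contact_force'],s['wrist_torque'])
```

```text
[ 0.56479261 -0.2340951   0.148803  ] [-2.64206688 -4.65982078  9.9871646 ] [-0.715556    0.43327845 -0.00078019]
```

{"name": "apply_moves", "arguments": {"series": [[0,0,-0.0005,0,0,0],[0,0,-0.001,0,0,0],[0,0,-0.001,0,0,0],[0,0,-0.001,0,0,0]]}}

```text
time: 15.4
eef_pos: [0.5648, -0.2341, 0.1488]
tcp_rot: [0.866, 0.5, 0.0, 0.001]
contact_force: [-4.3, -4.4, 13.0]
opening: 0.184
finger_force: 28.8
```

Run:
```python
from h import *
s=ctrl.get_state();print(s['eef_pos'],s['contact_force'],s['wrist_torque'])
b=save('side','s4.png')
f=lambda i:cv2.resize(i[190:280,210:330],(400,300),interpolation=cv2.INTER_CUBIC)
cv2.imwrite('pics/v5.png',np.hstack([f(cv2.imread('pics/s1.png')[:,:,::-1]),f(b)])[:,:,::-1])
```

```text
[ 0.56480975 -0.23411831  0.14876355] [-4.3494397  -4.38146346 12.95103708] [-0.61493517  0.63076599  0.05320976]
```

View pics/v5.png

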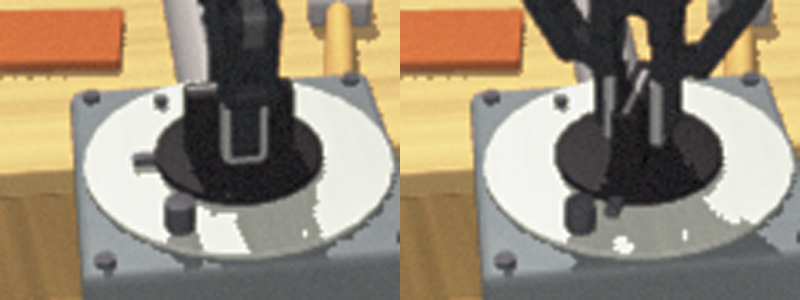

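{"name": "apply_moves", "arguments": {"series": [[0,0,0.0015,0,0,0],[0,0,0.0015,0,0,0]]}}

```text
time: 15.7
eef_pos: [0.5648, -0.2341, 0.1488]
tcp_rot: [0.866, 0.5, 0.0, 0.002]
contact_force: [-1.8, -4.8, 8.1]
opening: 0.185
finger_force: 28.2
```

{"name": "apply_moves", "arguments": {"series": [[0,0,0,0,0,0],[0,0,0,0,0,0],[0,0,0,0,0,0],[0,0,0,0,0,0],[0,0,0,0,0,0]], "jaw": 0.6}}

```text
time: 16.32
eef_pos: [0.564, -0.2328, 0.1465]
tcp_rot: [0.866, 0.5, -0.0, -0.0]
contact_force: [-0.6, 0.4, -0.7]
opening: 0.6
finger_force: 0.0
```

{"name": "apply_moves", "arguments": {"series": [[0,0,0.02,0,0,0],[0,0,0.05,0,0,0],[0,0,0.1,0,0,0],[0,0,0.15,0,0,0],[-0.06,0.06,0.16,0,0,0],[-0.12,0.12,0.16,0,0,0],[-0.12,0.18,0.16,0,0,0],[-0.12,0.24,0.16,0,0,0],[-0.12,0.3,0.16,0,0,0],[-0.12,0.3,0.16,0,0,0]]}}

```text
time: 17.58
eef_pos: [0.468, 0.0094, 0.2763]
tcp_rot: [0.865, 0.502, 0.001, 0.001]
contact_force: [-0.8, 0.7, -0.2]
opening: 0.599
finger_force: 0.0
```

Run:
```python
from h import *
a=save('top','t5.png');b=save('side','s5.png')
A=cv2.resize(a[140:260,250:410],(400,300),interpolation=cv2.INTER_CUBIC)
f=lambda i:cv2.resize(i[190:280,210:330],(400,300),interpolation=cv2.INTER_CUBIC)
c=cv2.imread('pics/s0.png')[:,:,::-1]
cv2.imwrite('pics/v6.png',np.vstack([np.hstack([A,f(b)]),np.hstack([cv2.resize(b,(400,300)),f(c)])])[:,:,::-1])
```

```text
(no output)
```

View pics/v6.png

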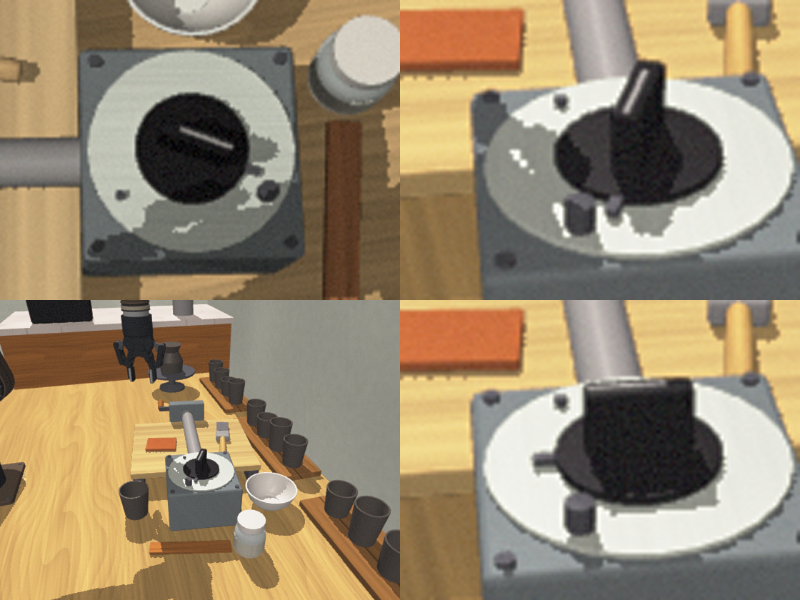

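The knob's skirt sits at the same height as it did at the start, with the pointer just past the tall peg. The robot is clear and the bystanders haven't moved.

```bash
python3 -c "
from plant import ctrl
print(ctrl.sign_off())"
```

```text
the job is handed in; nothing more can be done
None
```

The slab roller is on its thick setting: I pulled the knob free, turned it to the tall peg, found the notch at about +1.19 rad, pushed the knob fully home (highest wrist reading 13 N) and let go, then handed the job in at about 18 s.

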